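# Nest the storage trays and pass them through the one-way gate

### The job

Nest the three empty storage trays on the low white deck in front of the orange gate: the medium yellow one inside the large grey one first, then the small red one inside the yellow. Then slide the whole nest along the deck, without lifting it, through the two sprung orange leaves into the green-walled bay, far enough that both leaves spring fully shut behind it, and leave it standing there. Do not shift or tip the bottle, jar, carton or tape roll standing around.

Things in the scene. Friction and masses are not known exactly. Their poses are not given: they have to be found in the camera images.
- large_mid (a point): Large tray, grey plastic, loose: open-topped box 110 (x) x 68 (y) x 50 mm high, walls and floor 4 mm (inside 102 x 60 mm), 110 to 220 g; point at its centre, 25 mm above its underside, z up. It starts upright on the bench like the others and can be gripped only across its 68 mm width.
- medium_mid (a point): Medium tray, yellow plastic, loose: open-topped box 94 (x) x 52 (y) x 48 mm high, walls and floor 4 mm, 80 to 150 g; point at its centre, 24 mm above its underside, z up. Fits lengthwise in the large tray, either way round, 4 mm spare on each side. Nested, its rim is 2 mm above the large one's: grip it by the top 15 mm, lower it part way in and let it drop the last 2 cm.
- small_mid (a point): Small tray, red plastic, loose: open-topped box 78 (x) x 36 (y) x 46 mm high, walls and floor 4 mm, 55 to 110 g; point at its centre, 23 mm above its underside, z up. Fits lengthwise in the medium tray, either way round, 4 mm spare on each side. Nested, its rim is 2 mm above the medium one's.
- gate_mid (a point): One-way gate, a fixed fixture: point on top of its white deck (12 mm above bench), midway between the hinge posts (y=+-63 mm, 56 mm high), in the plane of the shut leaves. x is the way things pass, z up. Loading deck x -140 to 0, between guides 88 mm apart, 12 mm high; bay x 0 to end stop at 217 mm, green walls 116 mm apart, 40 mm high. The whole lane is open above: fingers can travel along it.
- leaf_far (a joint): Orange leaf hinged about a vertical axis at y=+54 mm of the gate: 49 mm long, 5 mm thick, 4 to 48 mm above the deck. 0 rad is shut, across half the lane; it opens only into the bay (positive, to 1.6 rad) and cannot swing towards the loading deck. A light spring shuts it (0.4 to 1.7 N at its edge) once what passed is wholly more than 50 mm beyond the gate.
- leaf_near (a joint): The same leaf, mirrored, on the post at y = -54 mm of the gate; 0 rad closed, positive opening into the bay, up to 1.6 rad.
- cleaner_mid (a point): Bystander: white bottle with blue cap, 52 mm diameter, 140 mm tall, standing on the bench; the point is its centre.
- clips_mid (a point): Bystander: amber jar with steel lid, 60 mm diameter, 80 mm tall, standing on the bench; the point is its centre.
- carton_mid (a point): Bystander: red and grey carton 90 (x) x 50 (y) x 110 mm tall, standing on the bench beside the gate; the point is its centre.
- tape_mid (a point): Bystander: roll of brown tape lying flat on the bench beside the gate, 72 mm diameter, 45 mm high; the point is its centre.
Mind the look-alikes: they are no part of the job. Leave any blue or turquoise look-alike of the part that bears small_mid alone. Of the things that look like the part that bears medium_mid, the larger one is meant.

How it is judged (in metres and radians):
On the way, in this order (a step that is already met when the one before it is completed fails the run):
1. the medium tray sits inside the large one on the loading deck (x of medium_mid in the frame of large_mid between -0.012 and 0.012 m and y of medium_mid in the frame of large_mid between -0.012 and 0.012 m and z of medium_mid in the frame of large_mid between -0.003 and 0.009 m and angle between medium_mid's own z axis and vertical below 0.15 rad and z of large_mid in the frame of gate_mid between 0.018 and 0.032 m and x of large_mid in the frame of gate_mid between -0.16 and -0.03 m and y of large_mid in the frame of gate_mid between -0.03 and 0.03 m), for 0.2 s.
2. the small tray sits inside the medium one, itself inside the large one (x of medium_mid in the frame of large_mid between -0.012 and 0.012 m and y of medium_mid in the frame of large_mid between -0.012 and 0.012 m and z of medium_mid in the frame of large_mid between -0.003 and 0.009 m and angle between each of medium_mid, small_mid's own z axis and vertical below 0.15 rad and x of small_mid in the frame of medium_mid between -0.012 and 0.012 m and y of small_mid in the frame of medium_mid between -0.012 and 0.012 m and z of small_mid in the frame of medium_mid between -0.003 and 0.009 m), for 0.2 s.
3. the nest stands on the deck in the gateway and holds both leaves open (all of step 2 and z of large_mid in the frame of gate_mid between 0.018 and 0.032 m and x of large_mid in the frame of gate_mid between -0.02 and 0.06 m and value of joint each of leaf_far, leaf_near above 0.5 rad), for 0.1 s.
At the end, for the whole second after the job is handed in: Small tray in medium, medium in large (within 12 mm of centred, fully down, level); the large one stands on the bay's deck, its centre 100 to 180 mm beyond the gate, within 35 mm of the lane's middle; both leaves shut (under 0.06 rad); all at rest (all of step 2 and z of large_mid in the frame of gate_mid between 0.018 and 0.032 m and x of large_mid in the frame of gate_mid between 0.1 and 0.18 m and y of large_mid in the frame of gate_mid between -0.035 and 0.035 m and angle between large_mid's own z axis and vertical below 0.1 rad and value of joint each of leaf_far, leaf_near below 0.06 rad and linear speed of each of large, medium, small below 0.02 m/s); the robot touches nothing.
It fails at once if a bystander is shifted by more than 25 mm or tipped (distance of any of cleaner_mid, clips_mid, carton_mid, tape_mid from where it was at the start of the episode above 0.025 m or angle between any of cleaner_mid, clips_mid, carton_mid, tape_mid's own z axis and vertical above 0.3 rad).
It fails at once if the nest is lifted over the gate instead of slid along the deck ((x of medium_mid in the frame of large_mid between -0.012 and 0.012 m and y of medium_mid in the frame of large_mid between -0.012 and 0.012 m and z of medium_mid in the frame of large_mid between -0.003 and 0.009 m and angle between medium_mid's own z axis and vertical below 0.15 rad) and x of large_mid in the frame of gate_mid between -0.02 and 0.18 m and y of large_mid in the frame of gate_mid between -0.05 and 0.05 m and z of large_mid in the frame of gate_mid above 0.045 m).
It also fails if it takes over 72 s, if anything falls off the work surface, if the arm or the gripper's body presses on something with over 40 N, if the wrist force passes 120 N, or if a joint passes its speed limit or range.

### The arm

A 6-joint arm with a two-finger parallel gripper is mounted at the origin on the work surface. World frame = base frame: x ahead of the robot, y to its left, z up, the work surface at z = 0. Lengths are in mm, angles in rad, forces in N, time in s.
With the tool pointing down it reaches from about 250 to 800 mm from the base axis. Payload 8.5 kg.
Tool frame: the origin (TCP) lies at the very end of the fingers, on their centre line; the grasp point (between the pads) lies 19 mm behind it; z points along the fingers, y is the line along which they close (so a half turn about z gives the same grasp; the last joint's range is limited). The gripper opens to 85 mm and grips with 20 to 120 N. Pads are 22 mm wide; open, the fingers measure 114 mm over their backs; the gripper's body (76 mm by 85 mm) begins 54 mm behind the grasp point. The pads swing forward as they close: fully open they stand 13 mm farther back than shut.
Start: joints at [1.221, 0.238, -0.013, 1.319, 0, 1.571], TCP at [179.906, 493.166, 231.276] pointing down, gripper open.
Joint ranges: [-2.66, 2.66], [-1.03, 1.9], [-1.14, 1.46], [-1.82, 2.27], [-1.45, 1.34], [-3.14, 3.14]. Speed limits (rad/s): [2.22, 2.22, 2.79, 3.14, 3.14, 3.14].

### API

Orientations are given as a unit quaternion [w, x, y, z].
In Python, from bench import status, imaging, ticket gives the robot as it stands. The module is installed in compiled form; this text tells all that it offers.
- The arm moves only by the tool move_arm, never from a script. Its argument "deltas" is a list of rows, each a list of 3 entries, a list of its own where there are three numbers: the shift along the world's x, y, z each as a share of 0.12 m, from -1 to 1, then the turn, a rotation vector about the world's x, y, z each as a share of pi/2 rad, from -1 to 1, then the finger opening in mm, from 0 to 85.4. In form: [[[x, y, z], [ax, ay, az], grip], ...]. A call has 1 to 5 rows; each row is the pose to reach, as a shift and turn from the pose commanded when the call began; what a row does not reach only later rows make up. A row lasts 1/8 s, in which the tool goes at most 62.5 mm and 10.7 degrees, less where a joint would pass 70% of its speed; a pose out of reach is approached as far as the arm can. A call with a number of a shift or a turn outside -1 to 1 is refused whole. A call with a gripper value outside its range is refused whole. The fingers move at their own pace and stop on an object; "grip_force" is the grip in N (left out, the last holds). Time passes only in rows, so rows that repeat a pose let the fingers close. It gives the time, the measured TCP pose, the force, the opening and the grip force at its end, in the units of the state.
- status.state(): the state, without advancing time (a new reading comes with each control period).
- imaging.grab_frame(name): name is "side" or "top" or "wrist"; returns a dict with "pixels" (384x512x3 uint8, red, green, blue), "z_map" (384x512 float32, mm along the optical axis (not along the pixel's ray), 0 where there is no reading), "camera_matrix" (3x3 intrinsics, pixels), "view" (4x4, takes a point from world to camera coordinates). Camera axes: x right, y down, z forward; pixel columns grow to the right and rows downward; lengths in mm; the calibration is good to about 2 mm. The wrist camera is an equidistant fisheye: a pixel r from the principal point sees the ray r / f radians off the axis. A picture is of the moment at which its call begins.
- ticket.close_job(): hands the job in; it is judged then, once.
The state is a dict: "time_s": time; "q": joint angles; "qd": joint speeds; "joint_torque": joint torques, N m; "position": TCP position; "tcp_rot": TCP orientation; "ft_force": force on the tool from outside, world axes, zero at the start; "moment": the same for the moment, N m; "width": opening from 0.0 (shut) to 1.0 (fully open); "grip_force": force on a finger pad.
Only numpy, scipy, OpenCV 4.12 (cv2) and the standard library are available. Lean on these libraries where they do the work, as an engineer would, in place of code of your own. Each camera call takes 0.05 s, during which the arm holds its last target. There are 200 camera calls.

## Working session

There is one attempt and no reset: what is moved stays moved. The work goes in short steps, Python scripts to look and compute and a tool call to move; the robot and the scene stay as the last step left them, time stands still between calls to the robot, and variables do not carry over. Pictures are saved under pics/ and viewed, at most 10 in all, crops included, and the job is handed in when it is done.

Besides the shell and the picture viewer there is one more tool, called after "Request:" as name(argument=value, ...) on one line, values as JSON. move_arm: Moves the arm, as the interface text tells. Shift numbers are shares of 0.12 m and turn numbers shares of pi/2 rad, none past 1 either way. Its arguments: {"type":"object","properties":{"deltas":{"type":"array"},"grip_force":{"type":"number"}},"required":["deltas"]}

```bash
mkdir -p pics; cat > h.py <<'E'
import numpy as np,cv2
from bench import status,imaging,ticket
def grab(n):
    f=imaging.grab_frame(n); return f
def world(f):
    K=f["camera_matrix"];V=np.array(f["view"]);z=f["z_map"].astype(float)
    v,u=np.mgrid[:z.shape[0],:z.shape[1]]
    P=np.stack([(u-K[0,2])/K[0,0]*z,(v-K[1,2])/K[1,1]*z,z,np.ones_like(z)],-1)
    W=P@np.linalg.inv(V).T; W=W[...,:3]; W[z==0]=np.nan; return W
E
python3 - <<'E'
from h import *
for n in("top","side"):
    f=grab(n);np.savez(f"{n}.npz",**f)
    cv2.imwrite(f"pics/{n}0.png",cv2.resize(f["pixels"][...,::-1],(800,600)))
    print(n,np.linalg.inv(f["view"])[:3].round(2).tolist(),f["camera_matrix"][0,0])
s=status.state();print(s)
E
```

```text
top [[0.01, -1.0, 0.09, 415.46], [-1.0, -0.01, -0.01, 66.22], [0.01, -0.09, -1.0, 1383.92]] 401.02602021315073
side [[0.9, -0.34, 0.28, 224.9], [-0.44, -0.71, 0.55, -556.35], [0.01, -0.62, -0.79, 916.56]] 347.7558351545808
{'time_s': 0.1, 'q': array([ 1.22095121e+00,  2.38734177e-01, -1.41706630e-02,  1.31918563e+00,
       -2.09380932e-05,  1.57077978e+00]), 'qd': array([-0.00082836, -0.0016428 ,  0.00236243, -0.00234369,  0.0007737 ,
        0.00047174]), 'joint_torque': array([-2.96111493e-04, -5.39721966e+01,  3.46997666e+01,  1.34857689e-02,
       -3.08950484e-05, -1.96080703e-05]), 'position': array([179.82497982, 492.85095599, 230.73460322]), 'tcp_rot': array([-1.02307325e-04,  1.74023690e-01,  9.84741254e-01, -6.39019761e-04]), 'ft_force': array([ 0.10648263, -0.13076583,  0.51047137]), 'moment': array([ 0.04275785, -0.052928  , -0.00626871]), 'grip_force': 0.0, 'width': 1.001349401238835}
```

View pics/top0.png

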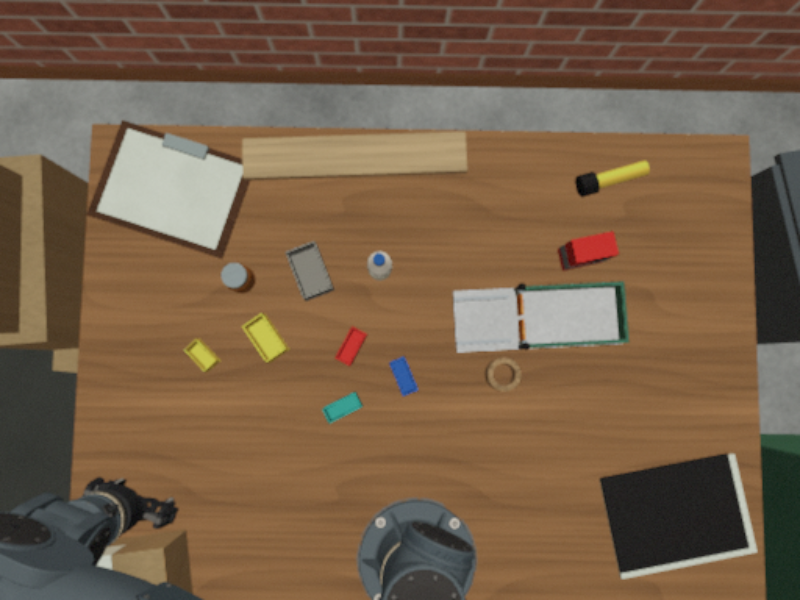

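View pics/side0.png

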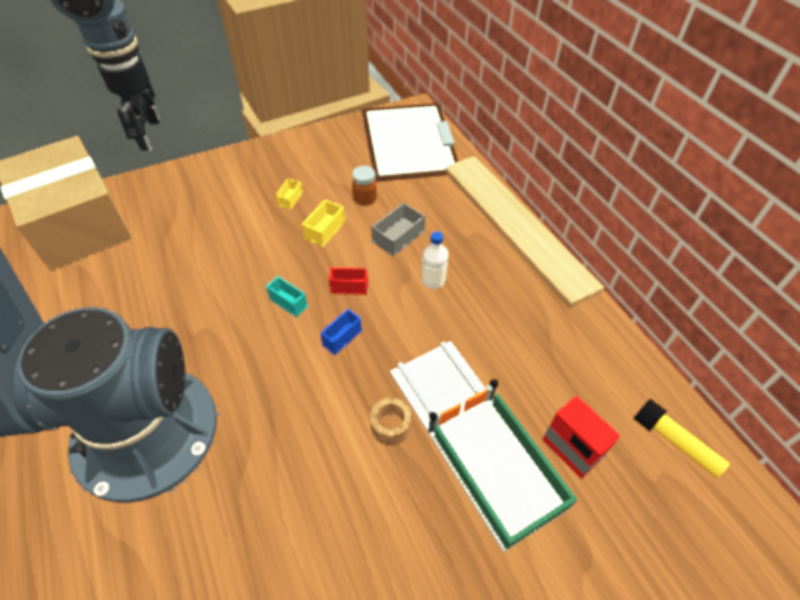

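Top view (800x600): the large grey tray is at (310,271), the bottle at (379,263), the jar at (236,277), the gate at (521,317), the tape at (503,375) and the carton at (589,250). There are two yellow candidates, (264,338) and (201,355); the larger, at (264,338), is medium. The small candidates are red (351,346), blue (403,376) and turquoise (342,407); red is meant.

```bash
cat >> h.py <<'E'
def rect(f,mask,zr,W=None):
    """rays of mask contour onto plane z=zr; min-area rect in world"""
    K=f["camera_matrix"];C=np.linalg.inv(f["view"])
    m=mask.astype(np.uint8);n,l,s,c=cv2.connectedComponentsWithStats(m)
    out=[]
    for i in range(1,n):
        if s[i,4]<60: continue
        v,u=np.where(l==i)
        d=np.stack([(u-K[0,2])/K[0,0],(v-K[1,2])/K[1,1],np.ones(len(u))])
        d=C[:3,:3]@d;o=C[:3,3][:,None];p=o+d*((zr-o[2])/d[2])
        (cx,cy),(w,h),a=cv2.minAreaRect(p[:2].T.astype(np.float32))
        if w<h:a+=90;w,h=h,w
        a=(a+90)%180-90
        out.append((c[i].round(0).tolist(),int(s[i,4]),round(cx,1),round(cy,1),round(w),round(h),round(a,1)))
    return out
E
python3 - <<'E'
from h import *
f=dict(np.load("top.npz"));W=world(f)
hsv=cv2.cvtColor(f["pixels"],cv2.COLOR_RGB2HSV);H,S,V=[hsv[...,i].astype(int) for i in range(3)]
z=W[...,2]; 
print("yellow",rect(f,(H>22)&(H<35)&(S>140)&(V>90),48))
print("red",rect(f,((H<6)|(H>174))&(S>190)&(V>90)&(W[...,0]<650),46))
roi=np.zeros_like(H,bool);roi[145:200,178:218]=1
print("grey",rect(f,roi&(S<70),50))
roi[:]=0;roi[175:232,285:405]=1
print("deck white",rect(f,roi&(S<40)&(V>170),12))
print("green",rect(f,(H>65)&(H<88)&(S>100)&roi,52))
print("orange",rect(f,(H>5)&(H<18)&(S>200)&(V>180)&roi,60))
for n,(u,v) in dict(bottle=(379,263),jar=(236,277),tape=(503,362),carton=(595,247),post1=(521,288),post2=(523,346),grey=(310,271),deck=(490,320),yel=(264,338)).items():
    u=int(u*.64);v=int(v*.64);print(n,W[v,u].round())
o=f["pixels"][120:270,90:360,::-1]
cv2.imwrite("pics/crop.png",cv2.resize(o,(800,444),interpolation=cv2.INTER_CUBIC))
E
```

```text
yellow [([398.0, 110.0], 289, 837.3, -442.8, 119, 29, -73.0), ([169.0, 216.0], 494, 466.5, 329.8, 98, 58, 35.2), ([129.0, 227.0], 247, 426.9, 462.4, 69, 39, 46.6)]
red [([377.0, 164.0], 132, 649.6, -378.7, 92, 24, -89.1), ([224.0, 221.0], 179, 450.7, 145.3, 74, 34, -27.1)]
grey [([198.0, 173.0], 696, 611.5, 238.4, 115, 69, 22.3)]
deck white [([341.0, 203.0], 3312, 520.5, -256.9, 353, 135, -86.1)]
green [([385.0, 183.0], 85, 575.7, -375.9, 118, 34, -89.1), ([398.0, 207.0], 86, 506.8, -434.2, 100, 42, -22.9)]
orange []
bottle [616.  88. 139.]
jar [591. 386.  81.]
tape [ 423. -177.   45.]
carton [ 659. -356.  111.]
post1 [ 577. -211.   74.]
post2 [ 456. -219.   54.]
grey [617. 242.   5.]
deck [ 515. -156.   11.]
yel [467. 342.   0.]
```

View pics/crop.png

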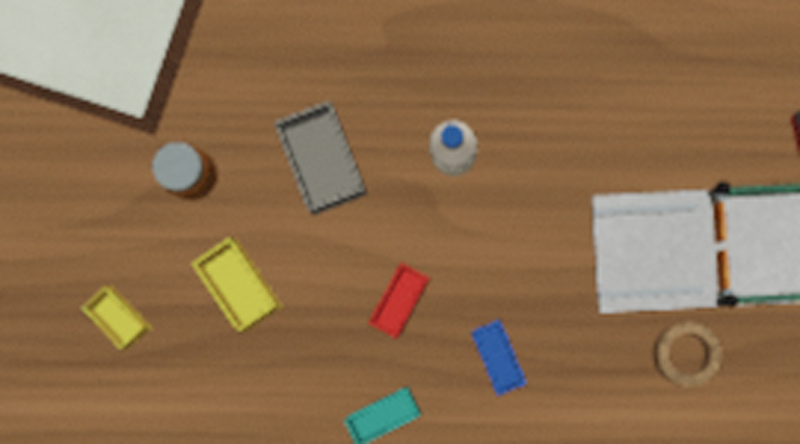

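The crop confirms the large yellow at crop (236,285), the red at (399,300) and the grey at (320,158). Now to move above the grey tray.

Request:
move_arm(deltas=[[[0.45,-0.26,0],[0,0,0.06],85],[[0.9,-0.53,0],[0,0,0.12],85],[[0.9,-0.53,0],[0,0,0.12],85]], grip_force=40)

```text
time_s: 0.48
position: [290.7, 427.4, 230.9]
tcp_rot: [0.0, 0.082, 0.997, -0.001]
ft_force: [-0.7, -0.1, 0.1]
width: 0.998
grip_force: 0.0
```

Request:
move_arm(deltas=[[[0.45,-0.26,0],[0,0,0.06],85],[[0.9,-0.53,0],[0,0,0.12],85],[[0.9,-0.53,0],[0,0,0.12],85]])

```text
time_s: 0.85
position: [398.4, 364.3, 230.7]
tcp_rot: [-0.0, -0.012, 1.0, -0.0]
ft_force: [-0.0, 0.6, -0.2]
width: 0.995
grip_force: 0.0
```

Request:
move_arm(deltas=[[[0.45,-0.26,0],[0,0,0.06],85],[[0.9,-0.53,0],[0,0,0.12],85],[[0.9,-0.53,0],[0,0,0.12],85]])

```text
time_s: 1.23
position: [505.9, 301.2, 230.4]
tcp_rot: [-0.0, -0.106, 0.994, -0.0]
ft_force: [-0.8, 1.1, 0.4]
width: 0.995
grip_force: 0.0
```

Request:
move_arm(deltas=[[[0.45,-0.26,0],[0,0,0.06],85],[[0.9,-0.53,0],[0,0,0.12],85],[[0.9,-0.53,0],[0,0,0.12],85],[[0.9,-0.53,0],[0,0,0.12],85]])

```text
time_s: 1.72
position: [610.7, 240.0, 230.8]
tcp_rot: [-0.001, -0.2, 0.98, 0.0]
ft_force: [0.6, 0.3, 0.0]
width: 0.996
grip_force: 0.0
```

```bash
cat >> h.py <<'E'
def wrist_rect(f,mask,zr,amin=300):
    """contours of mask in fisheye -> rays -> plane z=zr -> min area rect"""
    K=np.array(f["camera_matrix"]);C=np.linalg.inv(f["view"]);out=[]
    cs,_=cv2.findContours(mask.astype(np.uint8),cv2.RETR_EXTERNAL,cv2.CHAIN_APPROX_NONE)
    for c in cs:
        if cv2.contourArea(c)<amin: continue
        p=wray(f,c[:,0,:].astype(float),zr)
        (cx,cy),(w,h),a=cv2.minAreaRect(p.astype(np.float32))
        if w<h:a+=90;w,h=h,w
        out.append((c[:,0].mean(0).round().tolist(),int(cv2.contourArea(c)),round(cx,1),round(cy,1),round(w,1),round(h,1),round((a+90)%180-90,1)))
    return out
def wray(f,uv,zr):
    K=np.array(f["camera_matrix"]);C=np.linalg.inv(f["view"])
    x=(uv[:,0]-K[0,2])/K[0,0];y=(uv[:,1]-K[1,2])/K[1,1];t=np.hypot(x,y)+1e-9
    d=C[:3,:3]@np.stack([np.sin(t)*x/t,np.sin(t)*y/t,np.cos(t)]);o=C[:3,3][:,None]
    return (o+d*((zr-o[2])/d[2]))[:2].T
def st():
    s=status.state();w,x,y,z=s["tcp_rot"]
    ty=(2*(x*y-w*z),1-2*(x*x+z*z));print("t",round(s["time_s"],2),"pos",s["position"].round(1),"yaw",round(float(np.degrees(np.arctan2(ty[1],ty[0]))),1),"q",s["q"].round(2),"w",round(s["width"]*85.4,1),"F",s["ft_force"].round(1),"g",s["grip_force"])
def look(name):
    f=grab("wrist");np.savez(name+".npz",**f)
    cv2.imwrite(f"pics/{name}.png",f["pixels"][...,::-1]);return f
E
python3 - <<'E'
from h import *
st();f=look("w1");print(f["camera_matrix"],np.linalg.inv(f["view"]).round(2))
E
```

```text
t 1.73 pos [610.7 240.  230.8] yaw 113.1 q [ 0.37  0.47  0.34  1.44  0.   -0.03] w 85.1 F [0.6 0.3 0. ] g 0.0
[[297.31863964   0.         255.70998556]
 [  0.         297.31863964 194.30297283]
 [  0.           0.           1.        ]] [[-3.9000e-01  8.8000e-01  2.6000e-01  5.4551e+02]
 [ 9.2000e-01  3.8000e-01  1.1000e-01  2.1203e+02]
 [ 0.0000e+00  2.8000e-01 -9.6000e-01  3.7327e+02]
 [ 0.0000e+00  0.0000e+00  0.0000e+00  1.0000e+00]]
```

View pics/w1.png

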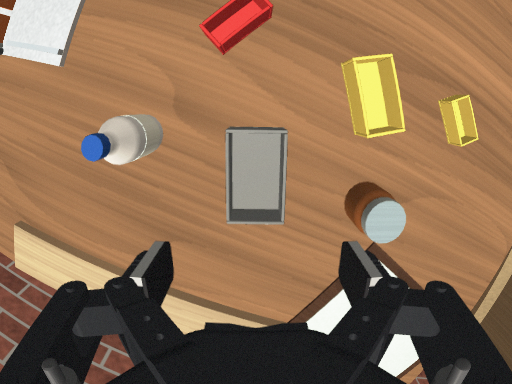

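The wrist view shows the grey rim spanning (226,127)-(287,224), yellow medium at (373,95), and red at (237,22).

```bash
cat >> h.py <<'E'
def wworld(f):
    K=np.array(f["camera_matrix"]);C=np.linalg.inv(f["view"]);z=f["z_map"].astype(float)
    v,u=np.mgrid[:384,:512];x=(u-K[0,2])/K[0,0];y=(v-K[1,2])/K[1,1];t=np.hypot(x,y)+1e-9
    k=np.tan(np.minimum(t,1.4))/t*z
    P=np.stack([x*k,y*k,z,np.ones_like(z)],-1)@C.T;P=P[...,:3];P[z==0]=np.nan;return P
def cmask(f):
    hsv=cv2.cvtColor(f["pixels"],cv2.COLOR_RGB2HSV);H,S,V=[hsv[...,i].astype(int) for i in range(3)]
    return dict(yellow=(H>24)&(H<35)&(S>110)&(V>80),red=((H<6)|(H>174))&(S>170)&(V>60),grey=(S<45)&(V>40)&(V<190),white=(S<45)&(V>190),green=(H>60)&(H<88)&(S>90),orange=(H>5)&(H<17)&(S>190)&(V>150))
def rim(f,col,zr,near,r=75,tol=5):
    W=wworld(f);d=np.hypot(W[...,0]-near[0],W[...,1]-near[1])
    m=cmask(f)[col]&(d<r)&(abs(W[...,2]-zr)<tol)
    v,u=np.where(m);p=wray(f,np.stack([u,v],1).astype(float),zr)
    (cx,cy),(w,h),a=cv2.minAreaRect(p.astype(np.float32))
    if w<h:a+=90;w,h=h,w
    return len(u),round(cx,1),round(cy,1),round(w,1),round(h,1),round((a+90)%180-90,1),"z",round(float(np.median(W[...,2][m])),1)
E
python3 - <<'E'
from h import *
f=dict(np.load("w1.npz"))
print(rim(f,"grey",50,(611,239)));print(rim(f,"yellow",48,(466,330)));print(rim(f,"red",46,(450,145)))
E
```

```text
(1038, 613.9, 240.9, 109.4, 66.8, 22.1, 'z', 49.5)
(622, 467.7, 333.1, 93.2, 51.4, 35.6, 'z', 47.5)
(568, 453.1, 149.0, 77.9, 37.2, -27.0, 'z', 45.3)
```

Request:
move_arm(deltas=[[[0.025,0.01,-0.4],[0,0,-0.011],85],[[0.025,0.01,-0.9],[0,0,-0.011],85],[[0.025,0.01,-0.9],[0,0,-0.011],85]])

```text
time_s: 2.15
position: [610.5, 240.2, 119.6]
tcp_rot: [-0.004, -0.193, 0.981, -0.001]
ft_force: [0.2, -1.1, 1.0]
width: 0.998
grip_force: 0.0
```

Request:
move_arm(deltas=[[[0,0,-0.4],[0,0,0],85],[[0,0,-0.89],[0,0,0],85],[[0,0,-0.89],[0,0,0],85],[[0,0,-0.89],[0,0,0],60],[[0,0,-0.89],[0,0,0],60]])

```text
time_s: 2.78
position: [617.0, 241.2, 20.5]
tcp_rot: [0.003, -0.192, 0.981, 0.001]
ft_force: [-1.6, -0.0, 10.1]
width: 0.789
grip_force: 47.9
```

Request:
move_arm(deltas=[[[0,0,0],[0,0,0],60],[[0,0,0],[0,0,0],60],[[0,0,0],[0,0,0],60]])

```text
time_s: 3.15
position: [617.0, 241.2, 20.5]
tcp_rot: [0.003, -0.192, 0.981, 0.001]
ft_force: [-1.6, 1.4, 8.1]
width: 0.785
grip_force: 47.7
```

Request:
move_arm(deltas=[[[0,0,0.3],[0,0,0],60],[[0,0,0.9],[0,0,0],60],[[0,0,0.9],[0,0,0],60]])

```text
time_s: 3.52
position: [617.9, 241.1, 131.8]
tcp_rot: [0.005, -0.192, 0.981, 0.001]
ft_force: [0.7, 0.6, -2.5]
width: 0.79
grip_force: 46.7
```

Request:
move_arm(deltas=[[[0,0,0.4],[0,0,0],60],[[0,0,0.75],[0,0,0],60],[[0,0,0.75],[0,0,0],60]])

```text
time_s: 3.9
position: [616.5, 240.6, 219.3]
tcp_rot: [0.004, -0.192, 0.981, 0.001]
ft_force: [0.8, 0.1, -2.6]
width: 0.79
grip_force: 46.7
```

Request:
move_arm(deltas=[[[-0.2,-0.2,0],[0,0,-0.1],60],[[-0.3,-0.4,0],[0,0,-0.2],60],[[-0.3,-0.6,0],[0,0,-0.3],60],[[-0.3,-0.8,0],[0,0,-0.4],60]])

```text
time_s: 4.4
position: [578.2, 143.2, 213.9]
tcp_rot: [-0.0, 0.123, 0.992, -0.0]
ft_force: [-0.7, 0.5, -1.9]
width: 0.791
grip_force: 46.5
```

Request:
move_arm(deltas=[[[-0.2,-0.2,0],[0,0,-0.1],60],[[-0.3,-0.4,0],[0,0,-0.2],60],[[-0.3,-0.6,0],[0,0,-0.3],60],[[-0.3,-0.8,0],[0,0,-0.4],60]])

```text
time_s: 4.9
position: [542.2, 47.2, 214.0]
tcp_rot: [-0.0, 0.424, 0.906, -0.0]
ft_force: [0.3, -0.4, -2.5]
width: 0.784
grip_force: 46.5
```

Request:
move_arm(deltas=[[[-0.2,-0.2,0],[0,0,-0.1],60],[[-0.3,-0.4,0],[0,0,-0.2],60],[[-0.3,-0.6,0],[0,0,-0.3],60],[[-0.3,-0.8,0],[0,0,-0.4],60],[[-0.3,-0.8,0],[0,0,-0.4],60]])

```text
time_s: 5.52
position: [506.3, -49.2, 213.9]
tcp_rot: [-0.0, 0.682, 0.732, -0.0]
ft_force: [0.2, -0.2, -2.1]
width: 0.786
grip_force: 46.5
```

```bash
python3 - <<'E'
from h import *
st();f=look("w2");W=wworld(f);M=cmask(f)
def rr(m,zr):
    v,u=np.where(m);p=wray(f,np.stack([u,v],1).astype(float),zr);(cx,cy),(w,h),a=cv2.minAreaRect(p.astype(np.float32))
    print(len(u),round(cx,1),round(cy,1),round(w),round(h),round(a,1))
reg=(abs(W[...,0]-517)<100)
for n,zr in(("white",12),("orange",60),("green",52)):
    m=M[n]&reg&(abs(W[...,2]-zr)<5)&(W[...,1]<-40); print(n,end=" ")
    if m.sum()>20: rr(m,zr)
E
```

```text
t 5.53 pos [506.3 -49.2 213.9] yaw 4.0 q [-0.1   0.22 -0.09  1.27 -0.    1.4 ] w 67.1 F [ 0.2 -0.2 -2.1] g 46.4704567193985
white orange green
```

View pics/w2.png

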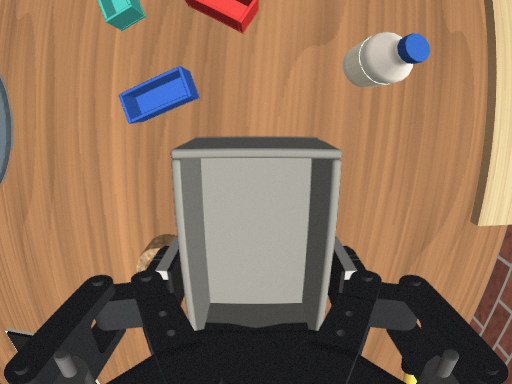

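The grey tray is held level; the wrist camera faces back (blue at (160,95), bottle at (385,58)), so the gate is hidden by the tray. I'll get the gate pose from the top and side views already taken.

```bash
python3 - <<'E'
from h import *
for n in("top","side"):
    f=dict(np.load(n+".npz"));W=world(f);M=cmask(f)
    near=(abs(W[...,0]-520)<130)&(W[...,1]<-50)&(W[...,1]>-460)
    hsv=cv2.cvtColor(f["pixels"],cv2.COLOR_RGB2HSV);H,S,V=[hsv[...,i].astype(int) for i in range(3)]
    o=near&(H>5)&(H<18)&(S>170)&(W[...,2]>30)&(W[...,2]<75)&(abs(W[...,1]+217)<30)
    q=W[o];print(n,"orange",o.sum(),q.mean(0).round(1),"span",np.ptp(q[:,0]).round())
    k=near&(V<60)&(W[...,2]>55)&(abs(W[...,1]+217)<40)
    for s in(1,-1):
        p=W[k&((W[...,0]-517)*s>0)]; print(" post",len(p),p.mean(0).round(1) if len(p) else "")
    g=near&(H>55)&(H<95)&(S>80)&(W[...,2]>45)&(W[...,2]<60);q=W[g]
    print(" green rim",g.sum(),cv2.minAreaRect(q[:,:2].astype(np.float32)))
    w=near&(S<60)&(V>140)&(abs(W[...,2]-12)<5);q=W[w]
    print(" deck",w.sum(),cv2.minAreaRect(q[:,:2].astype(np.float32)))
    # lateral mid-line of white deck floor in the bay, along y
    for a,b in((-360,-330),(-330,-300),(-300,-270),(-270,-240),(-190,-160),(-160,-130),(-130,-100)):
        r=q[(q[:,1]>a)&(q[:,1]<b)]
        if len(r)>20: print("  y",(a+b)/2,np.percentile(r[:,0],[1,99]).round(1),np.percentile(r[:,0],[1,99]).mean().round(1))
E
```

```text
top orange 48 [ 518.2 -217.4   45.4] span 91.0
 post 11 [ 580.4 -213.6   73.7]
 post 11 [ 455.5 -221.3   71.9]
 green rim 242 ((525.9053344726562, -336.02142333984375), (127.08821868896484, 209.95716857910156), 3.843294620513916)
 deck 3101 ((519.5671997070312, -258.3731384277344), (135.48385620117188, 358.1597900390625), 3.689757823944092)
  y -345.0 [469.6 582.9] 526.2
  y -315.0 [462.5 579.6] 521.0
  y -285.0 [461.2 578.3] 519.7
  y -255.0 [464.7 575.3] 520.0
  y -175.0 [446.5 580.9] 513.7
  y -145.0 [446.1 577.4] 511.7
  y -115.0 [442.2 576.5] 509.3
side orange 122 [ 520.7 -218.3   46.6] span 96.0
 post 12 [ 580.6 -215.    73.1]
 post 15 [ 455.4 -224.5   70.4]
 green rim 637 ((526.281005859375, -335.39739990234375), (131.0618438720703, 211.37051391601562), 3.92842435836792)
 deck 4680 ((522.3834228515625, -257.7867431640625), (137.3963165283203, 366.0131530761719), 3.7593014240264893)
  y -345.0 [460.4 587. ] 523.7
  y -315.0 [458.5 584.6] 521.5
  y -285.0 [456.6 582.5] 519.5
  y -255.0 [454.6 580.6] 517.6
  y -175.0 [449.1 583.3] 516.2
  y -145.0 [446.6 581. ] 513.8
  y -115.0 [444.8 579.3] 512.1
```

Request:
move_arm(deltas=[[[0.05,-0.4,-0.2],[0,0,0],60],[[0.05,-0.75,-0.5],[0,0,0],60],[[0.05,-0.75,-0.9],[0,0,0],60],[[0.05,-0.75,-0.9],[0,0,0],60]])

```text
time_s: 6.08
position: [510.2, -136.9, 103.5]
tcp_rot: [-0.003, 0.68, 0.733, -0.002]
ft_force: [-0.2, -0.1, -1.3]
width: 0.785
grip_force: 46.9
```

Request:
move_arm(deltas=[[[0,0,-0.25],[0,0,0],60],[[0,0,-0.45],[0,0,0],60],[[0,0,-0.55],[0,0,0],60],[[0,0,-0.6],[0,0,0],60],[[0,0,-0.6],[0,0,0],60]])

```text
time_s: 6.7
position: [513.4, -137.9, 35.1]
tcp_rot: [0.0, 0.681, 0.733, 0.0]
ft_force: [-0.3, -0.4, -1.6]
width: 0.793
grip_force: 47.1
```

Request:
move_arm(deltas=[[[0,0,-0.02],[0,0,0],60],[[0,0,-0.02],[0,0,0],85],[[0,0,-0.02],[0,0,0],85],[[0,0,-0.02],[0,0,0],85],[[0,0,0.2],[0,0,0],85]])

```text
time_s: 7.32
position: [511.6, -137.7, 57.4]
tcp_rot: [-0.002, 0.681, 0.732, -0.001]
ft_force: [0.5, 0.1, 0.4]
width: 0.995
grip_force: 0.0
```

Request:
move_arm(deltas=[[[0,0,0.4],[0,0,0],85],[[0,0,0.8],[0,0,0],85],[[0,0,1],[0,0,0],85]])

```text
time_s: 7.7
position: [513.8, -138.3, 181.3]
tcp_rot: [0.002, 0.681, 0.732, 0.001]
ft_force: [0.7, -0.8, 0.4]
width: 0.997
grip_force: 0.0
```

Request:
move_arm(deltas=[[[0,0,0.3],[0,0,0],85],[[0,0,0.4],[0,0,0],85],[[0,0,0.4],[0,0,0],85]])

```text
time_s: 8.07
position: [513.2, -138.1, 226.6]
tcp_rot: [0.0, 0.681, 0.732, 0.0]
ft_force: [-0.5, 1.1, -0.2]
width: 0.995
grip_force: 0.0
```

```bash
python3 - <<'E'
from h import *
st();f=look("w3");print(rim(f,"grey",62,(513,-138),80))
W=wworld(f);z=W[...,2];m=(abs(W[...,0]-513)<80)&(abs(W[...,1]+138)<80)
print(np.histogram(z[m],bins=[-5,5,9,15,19,30,50,58,66,90]))
E
```

```text
t 8.07 pos [ 513.2 -138.1  226.6] yaw 4.2 q [-0.26  0.25 -0.01  1.31 -0.    1.24] w 85.0 F [-0.5  1.1 -0.2] g 0.0
(1228, 512.9, -136.3, 109.7, 68.0, -85.9, 'z', 61.5)
(array([3588,   13, 4281, 3662, 2043, 1300,  567, 1592,  206]), array([-5,  5,  9, 15, 19, 30, 50, 58, 66, 90]))
```

View pics/w3.png

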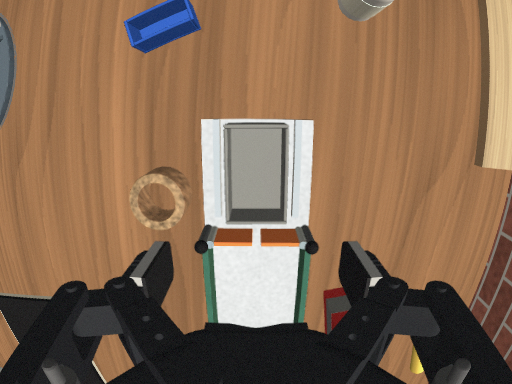

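The picture shows the grey tray squarely on the deck between the guides, rim (224,122)-(288,223), with both leaves shut at (234,237) and (281,237). Next is the yellow tray.

Request:
move_arm(deltas=[[[-0.03,0.3,0],[0,0,0.09],85],[[-0.076,0.6,0],[0,0,0.18],85],[[-0.076,0.785,0],[0,0,0.27],85]])

```text
time_s: 8.5
position: [502.6, -42.5, 224.8]
tcp_rot: [-0.001, 0.509, 0.861, -0.001]
ft_force: [0.4, -0.8, 0.1]
width: 0.995
grip_force: 0.0
```

Request:
move_arm(deltas=[[[-0.03,0.3,0],[0,0,0.09],85],[[-0.076,0.6,0],[0,0,0.18],85],[[-0.076,0.785,0],[0,0,0.27],85]])

```text
time_s: 8.88
position: [493.5, 51.7, 224.9]
tcp_rot: [-0.001, 0.317, 0.949, -0.001]
ft_force: [-0.0, -0.8, 0.7]
width: 0.995
grip_force: 0.0
```

Request:
move_arm(deltas=[[[-0.03,0.3,0],[0,0,0.09],85],[[-0.076,0.6,0],[0,0,0.18],85],[[-0.076,0.785,0],[0,0,0.27],85]])

```text
time_s: 9.25
position: [484.4, 145.8, 224.8]
tcp_rot: [-0.001, 0.11, 0.994, -0.001]
ft_force: [-0.3, -1.4, 0.2]
width: 1.0
grip_force: 0.0
```

Request:
move_arm(deltas=[[[-0.03,0.3,0],[0,0,0.09],85],[[-0.076,0.6,0],[0,0,0.18],85],[[-0.076,0.785,0],[0,0,0.27],85]])

```text
time_s: 9.62
position: [475.4, 240.0, 224.7]
tcp_rot: [-0.001, -0.102, 0.995, -0.0]
ft_force: [0.9, -0.6, 1.0]
width: 0.99
grip_force: 0.0
```

Request:
move_arm(deltas=[[[-0.03,0.3,0],[0,0,0.09],85],[[-0.076,0.6,0],[0,0,0.18],85],[[-0.076,0.785,0],[0,0,0.27],85],[[-0.076,0.785,0],[0,0,0.27],85]])

```text
time_s: 10.12
position: [466.6, 333.8, 224.5]
tcp_rot: [-0.001, -0.307, 0.952, -0.0]
ft_force: [-1.0, 0.7, -0.3]
width: 0.994
grip_force: 0.0
```

```bash
python3 - <<'E'
from h import *
st();f=look("w4");print(rim(f,"yellow",48,(467,333)));print(rim(f,"red",46,(453,149)))
E
```

```text
t 10.12 pos [466.6 333.8 224.5] yaw 125.8 q [ 0.62  0.33  0.09  1.34 -0.   -0.  ] w 84.8 F [-1.   0.7 -0.3] g 0.0
(714, 466.9, 332.9, 92.1, 51.0, 35.4, 'z', 47.7)
(698, 451.7, 149.6, 78.6, 37.0, -27.4, 'z', 45.3)
```

Request:
move_arm(deltas=[[[0,-0.008,-0.4],[0,0,-0.004],85],[[0,-0.008,-0.9],[0,0,-0.004],85],[[0,-0.008,-0.9],[0,0,-0.004],85]])

```text
time_s: 10.55
position: [464.4, 328.9, 114.5]
tcp_rot: [-0.004, -0.302, 0.953, -0.002]
ft_force: [0.2, -0.2, 0.9]
width: 0.992
grip_force: 0.0
```

Request:
move_arm(deltas=[[[0,0,-0.4],[0,0,0],75],[[0,0,-0.72],[0,0,0],75],[[0,0,-0.72],[0,0,0],75],[[0,0,-0.72],[0,0,0],45],[[0,0,-0.72],[0,0,0],45]])

```text
time_s: 11.18
position: [468.9, 332.9, 35.1]
tcp_rot: [0.002, -0.303, 0.953, 0.001]
ft_force: [-0.0, -0.5, 5.3]
width: 0.596
grip_force: 41.6
```

Request:
move_arm(deltas=[[[0,0,0],[0,0,0],45],[[0,0,0],[0,0,0],45],[[0,0,0],[0,0,0],45]])

```text
time_s: 11.55
position: [468.9, 332.9, 35.0]
tcp_rot: [0.002, -0.303, 0.953, 0.0]
ft_force: [-1.3, -1.1, 6.4]
width: 0.595
grip_force: 41.7
```

Request:
move_arm(deltas=[[[0,0,0.3],[0,0,0],45],[[0,0,0.8],[0,0,0],45],[[0,0,0.9],[0,0,0],45],[[0,0,0.9],[0,0,0],45]])

```text
time_s: 12.05
position: [468.0, 332.5, 142.0]
tcp_rot: [0.002, -0.303, 0.953, 0.0]
ft_force: [-0.6, 1.0, -2.1]
width: 0.595
grip_force: 43.1
```

Request:
move_arm(deltas=[[[0.03,-0.3,0],[0,0,-0.09],45],[[0.075,-0.6,0],[0,0,-0.18],45],[[0.075,-0.785,0],[0,0,-0.27],45]])

```text
time_s: 12.42
position: [475.5, 236.0, 138.5]
tcp_rot: [-0.001, -0.093, 0.996, -0.001]
ft_force: [-0.7, -1.0, -1.2]
width: 0.598
grip_force: 43.0
```

Request:
move_arm(deltas=[[[0.03,-0.3,0],[0,0,-0.09],45],[[0.075,-0.6,0],[0,0,-0.18],45],[[0.075,-0.785,0],[0,0,-0.27],45]])

```text
time_s: 12.8
position: [484.5, 141.8, 138.6]
tcp_rot: [-0.001, 0.119, 0.993, -0.001]
ft_force: [0.3, 0.7, -1.6]
width: 0.599
grip_force: 43.0
```

Request:
move_arm(deltas=[[[0.03,-0.3,0],[0,0,-0.09],45],[[0.075,-0.6,0],[0,0,-0.18],45],[[0.075,-0.785,0],[0,0,-0.27],45]])

```text
time_s: 13.18
position: [493.5, 47.8, 138.6]
tcp_rot: [-0.001, 0.325, 0.946, -0.001]
ft_force: [0.1, -0.3, -0.6]
width: 0.594
grip_force: 43.0
```

Request:
move_arm(deltas=[[[0.03,-0.3,0],[0,0,-0.09],45],[[0.075,-0.6,0],[0,0,-0.18],45],[[0.075,-0.785,0],[0,0,-0.27],45]])

```text
time_s: 13.55
position: [502.5, -46.2, 138.6]
tcp_rot: [-0.001, 0.517, 0.856, -0.001]
ft_force: [0.7, -0.2, -1.3]
width: 0.596
grip_force: 43.0
```

Request:
move_arm(deltas=[[[0.03,-0.3,0],[0,0,-0.09],45],[[0.075,-0.6,0],[0,0,-0.18],45],[[0.075,-0.785,0],[0,0,-0.27],45],[[0.075,-0.785,0],[0,0,-0.27],45],[[0.075,-0.785,0],[0,0,-0.27],45]])

```text
time_s: 14.18
position: [511.6, -138.5, 139.2]
tcp_rot: [-0.001, 0.683, 0.731, -0.0]
ft_force: [0.6, -0.5, -1.7]
width: 0.592
grip_force: 43.0
```

```bash
python3 - <<'E'
from h import *
st();s=status.state();zr=s["position"][2]-35+48
f=look("w5");print(zr,rim(f,"yellow",zr,s["position"][:2],tol=6));print(rim(f,"grey",62,(513,-136)))
E
```

```text
t 14.18 pos [ 511.6 -138.5  139.2] yaw 3.9 q [-0.26  0.3  -0.18  1.1   0.    1.24] w 50.6 F [ 0.6 -0.5 -1.7] g 43.0323725938797
152.17061827744155 (2714, 511.4, -137.2, 92.1, 51.2, -86.1, 'z', 151.8)
(699, 509.7, -89.1, 67.1, 17.3, 2.5, 'z', 61.5)
```

View pics/w5.png

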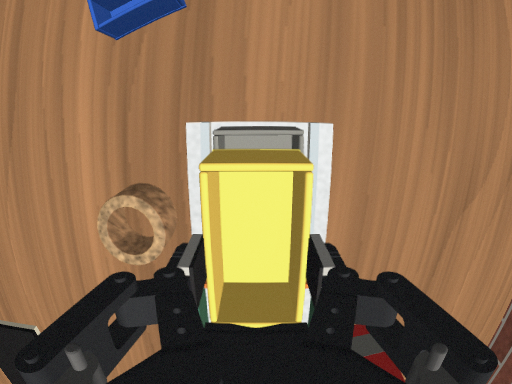

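The yellow tray is centred over the grey one, rim (202,160)-(312,325). Lowering it with a 1.5 mm correction.

Request:
move_arm(deltas=[[[0.012,0.008,-0.15],[0,0,0.002],45],[[0.012,0.008,-0.3],[0,0,0.002],45],[[0.012,0.008,-0.3],[0,0,0.002],45],[[0.012,0.008,-0.3],[0,0,0.002],45]])

```text
time_s: 14.72
position: [514.0, -137.6, 104.6]
tcp_rot: [0.0, 0.682, 0.732, 0.0]
ft_force: [0.0, -0.9, -0.8]
width: 0.594
grip_force: 43.0
```

Request:
move_arm(deltas=[[[0,0,-0.08],[0,0,0],45],[[0,0,-0.16],[0,0,0],45],[[0,0,-0.24],[0,0,0],45],[[0,0,-0.32],[0,0,0],45],[[0,0,-0.32],[0,0,0],45]])

```text
time_s: 15.35
position: [513.1, -137.9, 64.7]
tcp_rot: [-0.001, 0.682, 0.731, -0.0]
ft_force: [0.3, -0.7, -1.6]
width: 0.597
grip_force: 43.0
```

Request:
move_arm(deltas=[[[0,0,0],[0,0,0],80],[[0,0,0],[0,0,0],80],[[0,0,0],[0,0,0],80],[[0,0,0.4],[0,0,0],85],[[0,0,0.8],[0,0,0],85]])

```text
time_s: 15.98
position: [513.4, -137.9, 162.7]
tcp_rot: [-0.0, 0.682, 0.731, -0.0]
ft_force: [1.9, -0.5, -0.1]
width: 0.995
grip_force: 0.0
```

Request:
move_arm(deltas=[[[0,0,0.3],[0,0,0],85],[[0,0,0.55],[0,0,0],85],[[0,0,0.55],[0,0,0],85],[[0,0,0.55],[0,0,0],85]])

```text
time_s: 16.48
position: [513.5, -138.0, 227.2]
tcp_rot: [-0.0, 0.682, 0.731, -0.0]
ft_force: [0.1, -0.5, 0.4]
width: 0.995
grip_force: 0.0
```

```bash
python3 - <<'E'
from h import *
st();f=look("w6");print(rim(f,"yellow",64,(513,-136),tol=6));print(rim(f,"grey",62,(513,-136),70))
E
```

```text
t 16.48 pos [ 513.5 -138.   227.2] yaw 4.0 q [-0.26  0.25 -0.01  1.31 -0.    1.24] w 85.0 F [ 0.1 -0.5  0.4] g 0.0
(801, 513.4, -137.0, 92.8, 51.1, -86.4, 'z', 63.6)
(1255, 512.9, -136.3, 109.9, 68.0, -86.1, 'z', 61.5)
```

The yellow is fully down inside the grey (rim z 63.6, centred to under 1 mm). Red next.

Request:
move_arm(deltas=[[[-0.05,0.3,0],[0,0,0.08],85],[[-0.1,0.6,0],[0,0,0.15],85],[[-0.17,0.8,0],[0,0,0.218],85]])

```text
time_s: 16.9
position: [492.5, -40.7, 226.4]
tcp_rot: [-0.001, 0.546, 0.838, -0.0]
ft_force: [0.3, 1.0, -0.5]
width: 0.997
grip_force: 0.0
```

Request:
move_arm(deltas=[[[-0.05,0.3,0],[0,0,0.08],85],[[-0.1,0.6,0],[0,0,0.15],85],[[-0.17,0.8,0],[0,0,0.218],85]])

```text
time_s: 17.27
position: [472.1, 55.3, 226.5]
tcp_rot: [-0.001, 0.395, 0.919, -0.0]
ft_force: [1.1, 0.8, 0.6]
width: 0.997
grip_force: 0.0
```

Request:
move_arm(deltas=[[[-0.05,0.3,0],[0,0,0.08],85],[[-0.1,0.6,0],[0,0,0.15],85],[[-0.17,0.8,0],[0,0,0.218],85],[[-0.17,0.8,0],[0,0,0.218],85]])

```text
time_s: 17.77
position: [451.6, 151.0, 226.6]
tcp_rot: [-0.001, 0.233, 0.972, -0.001]
ft_force: [0.6, 0.9, 0.6]
width: 0.991
grip_force: 0.0
```

```bash
python3 - <<'E'
from h import *
st();f=look("w7");print(rim(f,"red",46,(452,149.5)))
E
```

```text
t 17.77 pos [451.6 151.  226.6] yaw 63.0 q [ 0.32  0.16 -0.13  1.29  0.    0.79] w 84.6 F [0.6 0.9 0.6] g 0.0
(649, 451.7, 148.3, 78.1, 35.3, -26.8, 'z', 45.5)
```

Request:
move_arm(deltas=[[[0,-0.022,-0.4],[0,0,0.002],65],[[0,-0.022,-0.9],[0,0,0.002],65],[[0,-0.022,-0.9],[0,0,0.002],65]])

```text
time_s: 18.2
position: [449.4, 145.3, 116.4]
tcp_rot: [-0.004, 0.234, 0.972, -0.002]
ft_force: [0.5, 0.1, 0.8]
width: 0.759
grip_force: 0.0
```

Request:
move_arm(deltas=[[[0,0,-0.4],[0,0,0],65],[[0,0,-0.73],[0,0,0],65],[[0,0,-0.73],[0,0,0],65],[[0,0,-0.73],[0,0,0],30],[[0,0,-0.73],[0,0,0],30]])

```text
time_s: 18.82
position: [454.3, 147.7, 34.5]
tcp_rot: [0.002, 0.233, 0.972, 0.001]
ft_force: [-1.0, -1.5, 6.6]
width: 0.408
grip_force: 39.2
```

Request:
move_arm(deltas=[[[0,0,0],[0,0,0],30],[[0,0,0],[0,0,0],30],[[0,0,0],[0,0,0],30]])

```text
time_s: 19.2
position: [454.3, 147.6, 34.5]
tcp_rot: [0.002, 0.233, 0.972, 0.001]
ft_force: [-0.8, -1.2, 6.4]
width: 0.413
grip_force: 39.5
```

Request:
move_arm(deltas=[[[0,0,0.3],[0,0,0],30],[[0,0,0.8],[0,0,0],30],[[0,0,0.95],[0,0,0],30],[[0,0,0.95],[0,0,0],30]])

```text
time_s: 19.7
position: [454.0, 147.8, 148.8]
tcp_rot: [0.002, 0.233, 0.972, 0.001]
ft_force: [-0.1, 0.2, -1.3]
width: 0.407
grip_force: 41.1
```

Request:
move_arm(deltas=[[[0.05,-0.3,0],[0,0,-0.08],30],[[0.1,-0.6,0],[0,0,-0.15],30],[[0.17,-0.8,0],[0,0,-0.218],30]])

```text
time_s: 20.08
position: [472.3, 50.0, 145.4]
tcp_rot: [-0.001, 0.397, 0.918, -0.0]
ft_force: [0.3, -0.0, -0.9]
width: 0.411
grip_force: 41.0
```

Request:
move_arm(deltas=[[[0.05,-0.3,0],[0,0,-0.08],30],[[0.1,-0.6,0],[0,0,-0.15],30],[[0.17,-0.8,0],[0,0,-0.218],30]])

```text
time_s: 20.45
position: [492.8, -46.1, 145.3]
tcp_rot: [-0.001, 0.548, 0.836, -0.0]
ft_force: [-0.3, 0.1, -1.0]
width: 0.41
grip_force: 41.0
```

Request:
move_arm(deltas=[[[0.05,-0.3,0],[0,0,-0.08],30],[[0.1,-0.6,0],[0,0,-0.15],30],[[0.17,-0.8,0],[0,0,-0.218],30],[[0.17,-0.8,0],[0,0,-0.218],30],[[0.17,-0.8,0],[0,0,-0.218],30]])

```text
time_s: 21.08
position: [513.0, -140.2, 145.4]
tcp_rot: [-0.001, 0.68, 0.733, -0.0]
ft_force: [-0.2, 1.0, -1.2]
width: 0.404
grip_force: 41.0
```

```bash
python3 - <<'E'
from h import *
st();s=status.state();zr=s["position"][2]-34.5+46
f=look("w8");print(zr,rim(f,"red",zr,s["position"][:2],tol=6));print(rim(f,"yellow",64,(513,-137)))
E
```

```text
t 21.07 pos [ 513.  -140.2  145.4] yaw 4.2 q [-0.27  0.29 -0.16  1.12  0.    1.23] w 34.5 F [-0.2  1.  -1.2] g 41.0309761762619
156.92185010579385 (3414, 512.5, -136.9, 77.9, 35.5, -85.9, 'z', 156.3)
(485, 511.2, -101.9, 51.1, 23.2, 2.6, 'z', 63.5)
```

Request:
move_arm(deltas=[[[0.007,0,-0.15],[0,0,-0.001],30],[[0.007,0,-0.3],[0,0,-0.001],30],[[0.007,0,-0.3],[0,0,-0.001],30],[[0.007,0,-0.3],[0,0,-0.001],30]])

```text
time_s: 21.62
position: [514.8, -140.2, 110.7]
tcp_rot: [0.0, 0.681, 0.732, 0.0]
ft_force: [-0.3, -0.2, -0.2]
width: 0.402
grip_force: 41.0
```

Request:
move_arm(deltas=[[[0,0,-0.1],[0,0,0],30],[[0,0,-0.18],[0,0,0],30],[[0,0,-0.27],[0,0,0],30],[[0,0,-0.35],[0,0,0],30],[[0,0,-0.35],[0,0,0],30]])

```text
time_s: 22.25
position: [514.0, -140.5, 67.1]
tcp_rot: [-0.001, 0.682, 0.732, -0.0]
ft_force: [0.5, 0.4, -1.8]
width: 0.408
grip_force: 41.1
```

Request:
move_arm(deltas=[[[0,0,0],[0,0,0],60],[[0,0,0],[0,0,0],60],[[0,0,0],[0,0,0],60],[[0,0,0.4],[0,0,0],85],[[0,0,0.8],[0,0,0],85]])

```text
time_s: 22.88
position: [514.2, -140.6, 165.1]
tcp_rot: [-0.0, 0.682, 0.732, -0.0]
ft_force: [1.0, -1.0, -0.6]
width: 0.995
grip_force: 0.0
```

Request:
move_arm(deltas=[[[0,0,0.3],[0,0,0],85],[[0,0,0.55],[0,0,0],85],[[0,0,0.55],[0,0,0],85],[[0,0,0.55],[0,0,0],85]])

```text
time_s: 23.38
position: [514.3, -140.6, 229.6]
tcp_rot: [-0.0, 0.681, 0.732, -0.0]
ft_force: [0.7, -0.7, -0.6]
width: 0.991
grip_force: 0.0
```

```bash
python3 - <<'E'
from h import *
st();f=look("w9");print(rim(f,"red",66,(513,-136),tol=6));print(rim(f,"yellow",64,(513,-136),tol=6));print(rim(f,"grey",62,(513,-136),70))
M=cmask(f);W=wworld(f);m=M["orange"]&(W[...,2]>20);q=W[m];print(m.sum(),q.mean(0).round(1),q.min(0).round(),q.max(0).round())
E
```

```text
t 23.38 pos [ 514.3 -140.6  229.6] yaw 4.1 q [-0.27  0.25  0.    1.32 -0.    1.23] w 84.7 F [ 0.7 -0.7 -0.6] g 0.0
(685, 514.1, -138.1, 77.5, 33.9, -86.7, 'z', 65.5)
(777, 513.4, -137.3, 91.9, 51.4, -86.0, 'z', 63.6)
(1243, 512.9, -136.1, 110.1, 68.0, -86.0, 'z', 61.4)
3 [ 545.7 -212.7   59.1] [ 531. -213.   58.] [ 566. -212.   60.]
```

View pics/w9.png

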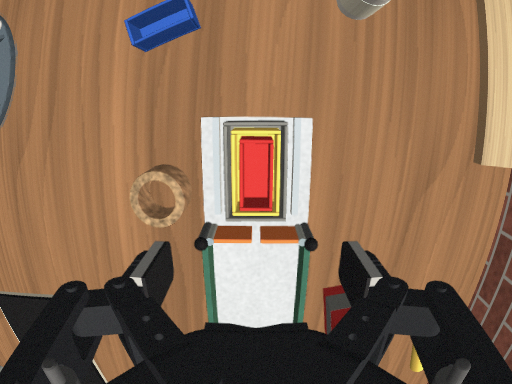

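The red (255,175) sits in the yellow and the grey, all fully down (rims 65.5/63.6/61.4), with the leaves shut. Next I place the half-open fingers behind the nest.

Request:
move_arm(deltas=[[[-0.03,0.4,0],[0,0,0],40],[[-0.06,0.75,0],[0,0,-0.002],40],[[-0.06,0.75,0],[0,0,-0.002],40],[[-0.06,0.75,-0.4],[0,0,-0.002],40],[[-0.06,0.75,-0.9],[0,0,-0.002],40]])

```text
time_s: 24.05
position: [508.1, -51.2, 121.1]
tcp_rot: [0.001, 0.683, 0.731, 0.001]
ft_force: [0.6, 0.5, -0.1]
width: 0.468
grip_force: 0.0
```

Request:
move_arm(deltas=[[[0,0,-0.4],[0,0,0],40],[[0,0,-0.7],[0,0,0],40],[[0,0,-0.81],[0,0,0],40],[[0,0,-0.81],[0,0,0],40]])

```text
time_s: 24.55
position: [507.0, -51.0, 24.4]
tcp_rot: [-0.001, 0.683, 0.731, -0.001]
ft_force: [0.2, -0.0, 0.2]
width: 0.464
grip_force: 0.0
```

Request:
move_arm(deltas=[[[0.007,-0.1,0],[0,0,0],40],[[0.013,-0.2,0],[0,0,0],40],[[0.02,-0.3,0],[0,0,0],40],[[0.026,-0.4,0],[0,0,0],40],[[0.026,-0.4,0],[0,0,0],40]])

```text
time_s: 25.18
position: [510.9, -99.9, 25.3]
tcp_rot: [0.0, 0.683, 0.73, 0.0]
ft_force: [0.5, 1.0, 0.0]
width: 0.466
grip_force: 0.3
```

Request:
move_arm(deltas=[[[0.007,-0.1,0],[0,0,0],40],[[0.013,-0.2,0],[0,0,0],40],[[0.02,-0.3,0],[0,0,0],40],[[0.026,-0.4,0],[0,0,0],40],[[0.033,-0.5,0],[0,0,0],40]])

```text
time_s: 25.8
position: [514.5, -158.7, 25.2]
tcp_rot: [-0.0, 0.682, 0.731, 0.0]
ft_force: [0.0, 7.3, 4.1]
width: 0.47
grip_force: 3.3
```

```bash
python3 - <<'E'
from h import *
st();f=look("w10")
n=(515,-190)
for c,z in(("red",66),("yellow",64),("grey",62)): print(c,rim(f,c,z,n,80))
E
```

```text
t 25.8 pos [ 514.5 -158.7   25.2] yaw 3.9 q [-0.3   0.41 -0.33  0.83  0.    1.2 ] w 40.2 F [0.  7.3 4.1] g 3.313293568789959
red (0, 0.0, 0.0, 0.0, 0.0, 0.0, 'z', nan)
yellow (112, 514.7, -179.2, 20.6, 2.5, 3.9, 'z', 63.8)
grey (1703, 516.7, -178.4, 132.9, 67.8, 3.6, 'z', 61.3)
  return _methods._mean(a, axis=axis, dtype=dtype,
  ret = ret.dtype.type(ret / rcount)
```

View pics/w10.png

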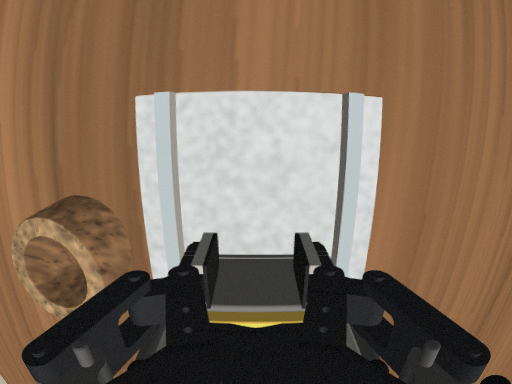

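Fingers at (207,270) and (305,270) push the grey rear wall squarely inside the guides; the tape is clear. Continuing through the gate.

Request:
move_arm(deltas=[[[0.006,-0.1,0],[0,0,0],40],[[0.013,-0.2,0],[0,0,0],40],[[0.02,-0.3,0],[0,0,0],40],[[0.026,-0.4,0],[0,0,0],40],[[0.026,-0.4,0],[0,0,0],40]])

```text
time_s: 26.48
position: [517.4, -207.6, 24.8]
tcp_rot: [0.0, 0.683, 0.73, -0.0]
ft_force: [-0.5, 0.2, -0.5]
width: 0.465
grip_force: 0.0
```

Request:
move_arm(deltas=[[[0.006,-0.1,0],[0,0,0],40],[[0.013,-0.2,0],[0,0,0],40],[[0.02,-0.3,0],[0,0,0],40],[[0.026,-0.4,0],[0,0,0],40],[[0.026,-0.4,0],[0,0,0],40]])

```text
time_s: 27.1
position: [520.9, -256.5, 24.8]
tcp_rot: [0.001, 0.683, 0.73, -0.001]
ft_force: [-0.2, -3.2, -0.8]
width: 0.465
grip_force: 2.1
```

Request:
move_arm(deltas=[[[0.006,-0.1,0],[0,0,0],40],[[0.013,-0.2,0],[0,0,0],40],[[0.02,-0.28,0],[0,0,0],40],[[0.02,-0.28,0],[0,0,0],40],[[0.02,-0.28,0],[0,0,0],40]])

```text
time_s: 27.72
position: [523.1, -288.5, 24.9]
tcp_rot: [0.0, 0.683, 0.731, -0.0]
ft_force: [-0.6, -0.5, 0.6]
width: 0.468
grip_force: 0.0
```

```bash
python3 - <<'E'
from h import *
st();f=grab("side");np.savez("s2.npz",**f);W=world(f);M=cmask(f)
for c,z in(("red",66),("yellow",64)):
    m=M[c]&(abs(W[...,0]-525)<60)&(W[...,1]<-220)&(W[...,1]>-440)&(abs(W[...,2]-z)<8);q=W[m]
    if len(q): print(c,len(q),q.min(0).round(),q.max(0).round(),cv2.minAreaRect(q[:,:2].astype(np.float32)))
E
```

```text
t 27.73 pos [ 523.1 -288.5   24.9] yaw 3.9 q [-0.5   0.5  -0.18  0.9  -0.    1.  ] w 39.9 F [-0.6 -0.5  0.6] g 0.0
red 152 [ 508. -396.   58.] [ 545. -320.   72.] ((527.0407104492188, -357.8182373046875), (34.69406509399414, 75.04342651367188), 3.0481746196746826)
yellow 258 [ 498. -403.   56.] [ 560. -305.   68.] ((528.7635498046875, -353.2312927246094), (56.798824310302734, 96.83390045166016), 3.672945737838745)
```

Request:
move_arm(deltas=[[[0,0.03,0],[0,0,0],40],[[0,0.03,0.2],[0,0,0],40],[[0,0.03,0.6],[0,0,0],40],[[0,0.03,1],[0,0,0],40],[[0,0.03,1],[0,0,0],40]])

```text
time_s: 28.4
position: [525.2, -285.4, 149.0]
tcp_rot: [0.003, 0.682, 0.731, 0.001]
ft_force: [0.1, -0.7, 0.6]
width: 0.47
grip_force: 0.0
```

Request:
move_arm(deltas=[[[0,0,0.4],[0,0,0],40],[[0,0,0.8],[0,0,0],40],[[0,-0.4,0.8],[0,0,0],40],[[0,-0.6,0.8],[0,0,0],40],[[0,-0.6,0.8],[0,0,0],40]])

```text
time_s: 29.02
position: [522.8, -357.6, 239.5]
tcp_rot: [-0.001, 0.683, 0.73, -0.0]
ft_force: [0.5, -0.1, 0.1]
width: 0.472
grip_force: 0.0
```

```bash
python3 - <<'E'
from h import *
st();f=look("w11")
n=(527,-355);G=np.array([518,-218.5]);ux=np.array([.066,-.998]);uy=np.array([.998,.066])
for c,z in(("red",66),("yellow",64),("grey",62)):
    r=rim(f,c,z,n,75);d=np.array(r[1:3])-G;print(c,r,"gate",(d@ux).round(1),(d@uy).round(1))
W=wworld(f);hsv=cv2.cvtColor(f["pixels"],cv2.COLOR_RGB2HSV).astype(int)
m=(hsv[...,0]>4)&(hsv[...,0]<18)&(hsv[...,1]>180)&(W[...,2]>45)&(abs(W[...,1]+218)<60)&(abs(W[...,0]-518)<56);q=W[m]
for s in(1,-1):
    p=q[(q[:,0]-518)*s>0];print("leaf",len(p));
    if len(p): print(p.mean(0).round(1),cv2.minAreaRect(p[:,:2].astype(np.float32)))
E
```

```text
t 29.02 pos [ 522.8 -357.6  239.5] yaw 3.8 q [-0.6   0.43  0.29  1.43 -0.    0.9 ] w 40.3 F [ 0.5 -0.1  0.1] g 0.0
red (647, 527.8, -356.3, 78.4, 34.7, -86.8, 'z', 65.5) gate 138.2 0.7
yellow (738, 527.1, -355.4, 93.6, 51.3, -86.5, 'z', 63.7) gate 137.2 0.0
grey (1118, 526.4, -355.8, 109.4, 67.7, -86.2, 'z', 61.5) gate 137.6 -0.7
leaf 101
[ 547.5 -217.8   53. ] ((546.767822265625, -217.9002227783203), (42.82896041870117, 1.4196395874023438), 3.6609983444213867)
leaf 98
[ 493.2 -221.3   53.6] ((492.0840148925781, -221.37451171875), (42.97312545776367, 1.2319144010543823), 3.7671637535095215)
```

View pics/w11.png

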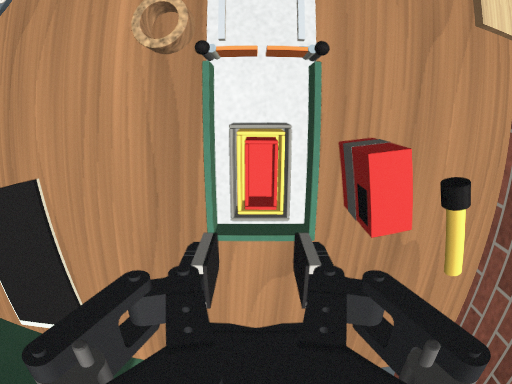

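The nest stands in the bay at (262,173), gate x 138 mm and centred. Both leaves are shut, (237,50) and (288,51) at 3.7°, in line with the gate. The gripper is clear, so I hand in.

```bash
python3 -c "
from bench import ticket;print(ticket.close_job())"
```

```text
the job is handed in; nothing more can be done
None
```

The three trays are nested and stand in the green bay, centred about 138 mm past the gate with both leaves shut, and the job is handed in at 29 s; the hand-in returned no verdict.

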